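# Open the jar of bolts on the dressing table

## Task

First swing the lamp's arm aside, about a quarter turn, so that its shade is well clear of the square glass jar. Then take the jar by its screwed-on metal cap and slide it along the table, without lifting or tipping it, until one flat side rests squarely against the facing long side of the green tray tower to brace it; there unscrew the tight cap (anticlockwise from above), stop turning when the thread lets go, and leave the jar standing against the tower. Finish while still holding the cap level just above the jar's open mouth, a finger's breadth or two clear of it, and leave everything else on the table where it is.

Things in the scene. Friction and masses are not known exactly. Their poses are not given: they have to be found in the camera images.
- lamp: desk lamp fixed to the table: round grey base 140 mm across and 20 mm high, upright post 18 mm thick up to 245 mm. Origin at the centre of the base's underside, z up.
- lamp_arm (a joint): swing of the lamp's level arm about the upright post (rad). 0: the arm points along the lamp's own +y axis; growing values swing it clockwise seen from above, towards the lamp's +x; it can go 1.6 rad either way, with a stiff pivot (0.15 N m of friction) that stays where it is left.
- lamp_hinge (a point): point on the pivot axis at the height of the arm's centre line, 227 mm above the table. The arm is a straight aluminium tube 14 mm thick that runs level from here to the shade.
- lamp_head (a point): end of the lamp's arm, 220 mm from the pivot axis, on the arm's centre line, at the middle of the round shade. The shade is a grey cone 90 mm across at its lower rim, and reaches from 44 mm below to 12 mm above this point.
- tower: small green plastic stacking tray tower, two tiers, fixed to the table: 160 mm long (its x), 120 mm wide (its y), 57 mm high, with flat upright long sides at its y = +60 mm and -60 mm. Origin at the centre of its underside, z up. The jar starts off its -y side.
- jar: square glass jar with steel bolts inside, closed by the cap, about 0.6 kg, loose on the table. Body 84 x 84 mm with flat sides facing its own x and y, 64 mm high, then a round neck 46 mm across to the rim at 88.5 mm. Origin at the centre of its underside, z up. Unbraced, it turns along with the cap.
- jar_mouth (a point): centre of the jar's rim, 88.5 mm above the jar's underside. A springy liner inside the cap presses on this rim and, when the thread lets go, pushes the cap up about 1.5 mm more.
- cap: round ribbed metal twist-off cap on the square jar, 60 mm across, 20 mm high, 65 g. Origin at the centre of its lower edge, z up; tight, the origin is 76 mm above the jar's underside and its axes are parallel to the jar's. Stiff to turn (0.2 to 0.5 N m); three lugs: rises 1.5 mm while it turns, lets go 0.85 rad anticlockwise from tight, lifts off at 0.9 to 1.6 rad (1.2 best), then jams.
- screwdriver: screwdriver with a black rubber handle, 190 mm long, lying on the table; leave it alone
- handle: chrome cabinet handle, a 140 mm bow 34 mm high standing on its two feet; leave it alone
- magnet: small steel horseshoe magnet lying flat, about 48 x 37 x 12 mm; leave it alone
- round_jar: round glass jar with a closed lid, 66 mm across, 85 mm high; leave it alone
- perfume: amber glass scent bottle with a black cap, 30 x 55 mm, 102 mm high; leave it alone
- hairbrush: wooden paddle hairbrush with dark bristles, 220 mm long, lying on its back; leave it alone
- dowel_box: little open cardboard carton, 100 x 70 x 35 mm; leave it alone
Not all that is in view belongs to the job. Leave any black look-alike of the cap alone.

How it is judged:
On the way, in this order (a step that is already met when the one before it is completed fails the run):
1. the lamp's shade is swung more than 160 mm clear of the jar, seen from above (horizontal distance between lamp_head and jar above 0.16 m and velocity of joint lamp_arm between -0.3 and 0.3 rad/s), for 0.2 s.
2. the jar stands squarely against the tower's long side, its cap still tight (y of jar in the frame of tower between -0.114 and -0.092 m and x of jar in the frame of tower between -0.075 and 0.075 m and (angle between the x axis of jar and the x axis of tower, either way round below 0.2 rad or angle between the y axis of jar and the x axis of tower, either way round below 0.2 rad) and angle between the x axis of cap and the x axis of jar, either way round below 0.4 rad), for 0.2 s.
3. the cap is unscrewed past its thread, still down around the neck, with the jar braced against the tower (angle between the x axis of cap and the x axis of jar, either way round above 0.7 rad and y of jar in the frame of tower between -0.114 and -0.092 m and x of jar in the frame of tower between -0.075 and 0.075 m and (angle between the x axis of jar and the x axis of tower, either way round below 0.2 rad or angle between the y axis of jar and the x axis of tower, either way round below 0.2 rad) and z of cap in the frame of jar below 0.088 m), for 0.1 s.
At the end, for the whole second after the job is handed in: Cap, turned 0.7 to 2.4 rad, held level (0.15 rad) and still in the fingers: lower edge 3 to 50 mm above the rim, within 20 mm of its centre, not touching the jar. Jar upright on the table, flat side against the tower's -y side (12 mm, 0.2 rad). Lamp shade over 160 mm from the jar seen from above (horizontal distance between lamp_head and jar above 0.16 m and y of jar in the frame of tower between -0.114 and -0.092 m and x of jar in the frame of tower between -0.075 and 0.075 m and (angle between the x axis of jar and the x axis of tower, either way round below 0.2 rad or angle between the y axis of jar and the x axis of tower, either way round below 0.2 rad) and angle between the x axis of cap and the x axis of jar, either way round above 0.7 rad and angle between jar's own z axis and vertical below 0.06 rad and height (world z) of jar below 0.005 m and linear speed of each of jar, cap below 0.02 m/s and z of cap in the frame of jar_mouth between 0.003 and 0.05 m and horizontal distance between cap and jar_mouth below 0.02 m and angle between cap's own z axis and vertical below 0.15 rad and contact force between the fingers and cap above 1 N and contact force between cap and jar below 0.05 N); the arm keeps its last pose, push and grip.
It fails at once if the jar is lifted more than 15 mm off the table or tipped more than 0.25 rad (height (world z) of jar above 0.015 m or angle between jar's own z axis and vertical above 0.25 rad).
It fails at once if something else on the table is moved more than 25 mm (distance of any of screwdriver, handle, magnet, round_jar, perfume, hairbrush, dowel_box from where it was at the start of the episode above 0.025 m).
It also fails if it takes over 58 s, if anything falls off the work surface, if the arm or the gripper's body presses on something with over 40 N, if the wrist force passes 120 N, or if a joint passes its speed limit or range.

## Robot

A 7-joint arm with a two-finger parallel gripper is mounted at the origin on the work surface. World frame = base frame: x ahead of the robot, y to its left, z up, the work surface at z = 0. Lengths are in m, angles in rad, forces in N, time in s.
With the tool pointing down it reaches from about 0.4 to 0.875 m from the base axis. Payload 19.3 kg.
Tool frame: the origin (TCP) lies midway between the tips of the shut fingers; the grasp point (between the pads) lies bot.tcp_to_grasp behind it (bot.tcp_to_grasp is the distance from the TCP to the grasp point, in m); z points along the fingers, y is the line along which they close (so a half turn about z gives the same grasp; the last joint's range is limited). The gripper opens to 85 mm and grips with 20 to 120 N. Pads are 22 mm wide; open, the fingers measure 114 mm over their backs; the gripper's body (76 mm by 85 mm) begins 54 mm behind the grasp point. The pads swing forward as they close: fully open they stand 13 mm farther back than shut.
Start: joints at [1.055, 0.521, -0.036, 1.599, 0.021, 1.021, -0.113], TCP at [0.269, -0.564, 0.231] pointing down, gripper open.
Joint ranges: [-2.91, 2.91], [-0.3, 2.13], [-1.5, 1.42], [0.17, 2.43], [-1.26, 4.41], [0.16, 1.93], [-2.52, 2.52]. Speed limits (rad/s): [1.89, 1.89, 2.39, 2.39, 3.01, 3.01, 3.01].

## Interface

Orientations are given as a 3x3 rotation matrix whose columns are the frame's x, y, z axes.
In Python, from bench import monitor, capture, camera_info, order, models, bot gives the robot as it stands.
- The arm moves only by the tool drive_tool, never from a script. Its argument "rows" is a list of rows, each a list of 2 entries, a list of its own where there are three numbers: the shift along the tool's x, y, z in mm, then the turn about the tool's z in degrees. In form: [[[tx, ty, tz], turn], ...]. A call has 1 to 12 rows; each row is the pose to reach, as a shift and turn from the pose commanded when the call began, along the tool's axes at that moment; what a row does not reach only later rows make up. A row lasts 1/8 s, in which the tool goes at most 62.5 mm and 10.7 degrees, less where a joint would pass 70% of its speed; a pose out of reach is approached as far as the arm can. A call with a gripper value outside its range is refused whole. "jaw" is the finger opening in mm, from 0 to 85.4, set as the call begins (left out, the last holds). The fingers move at their own pace and stop on an object; "force" is the grip in N (left out, the last holds). Time passes only in rows, so rows that repeat a pose let the fingers close. It gives the time, the measured TCP pose, the force, the opening and the grip force at its end, in the units of the state.
- monitor.get_obs(): the state, without advancing time (a new reading comes with each control period).
- capture(name): name is "scene" or "top" or "wrist"; returns (picture, depth): 400x640x3 uint8, blue, green, red; 400x640 float32, m along the optical axis (not along the pixel's ray), 0 where there is no reading.
- camera_info(name): a dict with "K" (3x3 intrinsics, pixels), "k1" (the pictures are not rectified: a ray, as slopes to the right and down, at radius r is drawn at 1 + k1 r^2 times it, then the intrinsics apply), "camera_from_world" (4x4, takes a point from world to camera coordinates). Camera axes: x right, y down, z forward; pixel columns grow to the right and rows downward; lengths in m; the calibration is good to about 2 mm. A picture is of the moment at which its call begins: read the wrist's pose just before it. camera_info takes no time and is no camera call; for the wrist camera it gives the pose at the moment of the call.
- order.job_done(): hands the job in; it is judged then, once.
Trained networks look in the newest picture that a camera, given by its name, has taken for a name from the list of things; names that differ only in an ending like _2 or _b are one class to them, and where a whole thing is asked for, a point or a joint stands for the part that bears it (a point fixed in the world has none). Each returns a list of dicts, best first, with "score" (0 to 1); they miss things now and then, are a little off and sometimes report something else, mostly with a low value. They report only what shows in the picture. A call takes as long as a camera call. They do not tell look-alikes from the thing itself.
- models.look_for(camera, label): "box" ([left, top, right, bottom] in pixels, round what is visible of it).
- models.mark_of(camera, label): "location" ([column, row] in pixels: a listed point, or the origin of a listed thing).
The state is a dict: "t": time; "qpos": joint angles; "qd": joint speeds; "joint_efforts": joint torques, N m; "position": TCP position; "ee_rot": TCP orientation; "contact_force": force on the tool from outside, world axes, zero at the start; "ft_torque": the same for the moment, N m; "opening": finger opening in m; "gripper_force": force on a finger pad.
Only numpy, scipy, OpenCV 4.12 (cv2) and the standard library are available. Lean on these libraries where they do the work, as an engineer would, in place of code of your own. Each camera call takes 0.05 s, during which the arm holds its last target. There are 200 camera calls.

## Working session

There is one attempt and no reset: what is moved stays moved. The work goes in short steps, Python scripts to look and compute and a tool call to move; the robot and the scene stay as the last step left them, time stands still between calls to the robot, and variables do not carry over. Pictures are saved under pics/ and viewed, at most 10 in all, crops included, and the job is handed in when it is done.

Besides the shell and the picture viewer there is one more tool, called after "Request:" by a JSON object that holds its "op" and its "data", one argument or row to a line. drive_tool: Moves the arm, as the interface text tells. Its arguments: {"type":"object","properties":{"rows":{"type":"array"},"jaw":{"type":"number"},"force":{"type":"number"}},"required":["rows"]}

```bash
mkdir -p pics; cat > h.py <<'E'
import numpy as np, cv2
from bench import monitor, capture, camera_info, order, models, bot
def rays(ci,px):
    K=np.array(ci["K"]);k=ci["k1"]
    d=(np.atleast_2d(px)-[K[0,2],K[1,2]])/[K[0,0],K[1,1]]
    u=d.copy()
    for _ in range(20): u=d/(1+k*(u**2).sum(1,keepdims=True))
    return np.c_[u,np.ones(len(u))]
def at_z(ci,px,z):
    T=np.array(ci["camera_from_world"]);R=T[:3,:3];c=-R.T@T[:3,3]
    r=rays(ci,px)@R
    return c+r*((z-c[2])/r[:,2])[:,None]
def cloud(ci,depth):
    v,u=np.mgrid[:400,:640]
    T=np.array(ci["camera_from_world"]);R=T[:3,:3]
    p=rays(ci,np.c_[u.ravel(),v.ravel()])*depth.reshape(-1,1)
    return ((p-T[:3,3])@R).reshape(400,640,3)
def proj(ci,P):
    T=np.array(ci["camera_from_world"]);p=np.atleast_2d(P)@T[:3,:3].T+T[:3,3]
    u=p[:,:2]/p[:,2:];u=u*(1+ci["k1"]*(u**2).sum(1,keepdims=True));K=np.array(ci["K"])
    return u*[K[0,0],K[1,1]]+[K[0,2],K[1,2]]
E
python3 - <<'E'
from h import *
np.set_printoptions(precision=3,suppress=True)
s=monitor.get_obs();print(s["t"],s["position"],s["ee_rot"],bot.tcp_to_grasp)
for n in("top","scene"):
    ci=camera_info(n);im,d=capture(n);cv2.imwrite(f"pics/{n}0.png",im);np.save(f"{n}_d.npy",d);np.save(f"{n}_i.npy",im)
    for l,z in(("lamp",0),("lamp_hinge",.227),("lamp_head",.227),("tower",0),("jar",0),("jar_mouth",.0885),("cap",.076)):
        for r in models.mark_of(n,l)[:2]: print(n,l,round(r["score"],2),np.round(r["location"]),at_z(ci,r["location"],z)[0])
E
```

```text
0.0 [ 0.269 -0.564  0.231] [[ 0.902  0.431 -0.001]
 [ 0.431 -0.902  0.001]
 [-0.    -0.001 -1.   ]] 0.0187
top lamp 0.58 [352. 201.] [ 0.567 -0.142  0.   ]
top lamp_hinge 0.78 [356. 188.] [ 0.575 -0.142  0.227]
top lamp_head 0.56 [294. 204.] [0.528 0.073 0.227]
top tower 0.96 [256. 220.] [0.505 0.236 0.   ]
top tower 0.41 [299. 218.] [0.506 0.066 0.   ]
top jar 0.48 [298. 221.] [0.494 0.072 0.   ]
top jar 0.29 [212. 212.] [0.54  0.405 0.   ]
top jar_mouth 0.79 [301. 215.] [0.506 0.055 0.089]
top jar_mouth 0.54 [374. 163.] [ 0.694 -0.221  0.089]
top cap 0.58 [287. 250.] [0.38  0.111 0.076]
top cap 0.56 [325. 244.] [ 0.397 -0.03   0.076]
scene lamp 0.57 [273. 233.] [ 0.58  -0.138  0.   ]
scene lamp_hinge 0.76 [269. 169.] [ 0.555 -0.141  0.227]
scene lamp_head 0.65 [332. 277.] [0.917 0.08  0.227]
scene lamp_head 0.63 [347. 169.] [0.523 0.076 0.227]
scene tower 0.97 [392. 232.] [0.523 0.229 0.   ]
scene tower 0.57 [464. 208.] [0.37  0.466 0.   ]
scene jar 0.94 [347. 225.] [0.51  0.085 0.   ]
scene jar 0.58 [344. 200.] [ 0.39   0.067 -0.   ]
scene jar_mouth 0.63 [345. 201.] [0.499 0.076 0.089]
scene cap 0.85 [347. 202.] [0.49  0.081 0.076]
scene cap 0.7 [359. 197.] [0.458 0.115 0.076]
```

View pics/top0.png

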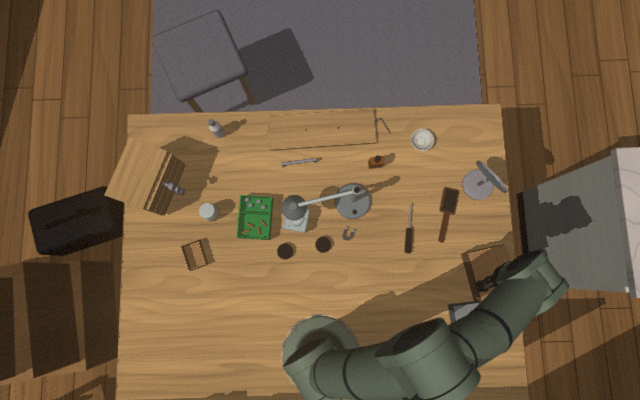

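View pics/scene0.png

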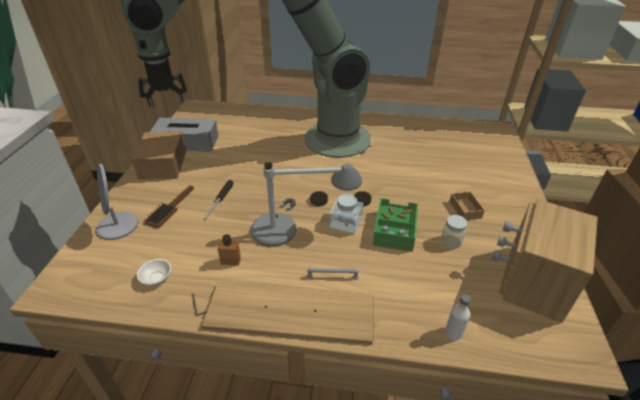

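The top view shows the lamp post near (356,188), with the shade at (294,204) hiding the jar. The green tower is at (255,217), and two black look-alike caps lie at (286,250) and (323,243). The scene view shows the jar with its metal cap at (346,203). Next I'll fit poses from the depth.

```bash
python3 - <<'E'
from h import *
np.set_printoptions(precision=3,suppress=True)
for n in("top","scene"):
    ci=camera_info(n);im=np.load(n+"_i.npy");d=np.load(n+"_d.npy");P=cloud(ci,d);hsv=cv2.cvtColor(im,cv2.COLOR_BGR2HSV)
    ok=d>0
    g=ok&(hsv[...,0]>45)&(hsv[...,0]<80)&(hsv[...,1]>110)&(abs(P[...,0]-.51)<.13)&(abs(P[...,1]-.235)<.13)
    for lo,hi in((.0,.1),(.045,.07)):
        q=P[g&(P[...,2]>lo)&(P[...,2]<hi)]
        if len(q)>5: print(n,"tower",len(q),cv2.minAreaRect(q[:,:2].astype(np.float32)),np.percentile(q[:,2],[5,50,95]))
    m=ok&(P[...,2]>.205)&(P[...,2]<.26)&(abs(P[...,0]-.55)<.13)&(P[...,1]>-.2)&(P[...,1]<.16)
    q=P[m];arm=q[(q[:,1]>-.12)&(q[:,1]<.02)]
    print(n,"arm",len(arm),arm.mean(0),np.polyfit(arm[:,1],arm[:,0],1)); h=q[q[:,1]>.03]; print("head",len(h),h.mean(0),h.min(0),h.max(0))
    for lo,hi in((.055,.07),(.085,.105)):
        m=ok&(P[...,2]>lo)&(P[...,2]<hi)&(abs(P[...,0]-.5)<.08)&(P[...,1]>-.0)&(P[...,1]<.15)&~g
        q=P[m]
        if len(q)>5: print(n,"jar",lo,len(q),q[:,:2].mean(0),q.min(0),q.max(0),cv2.minAreaRect(q[:,:2].astype(np.float32)))
im=np.load("scene_i.npy");cv2.imwrite("pics/c1.png",cv2.resize(im[150:270,240:440],None,fx=4,fy=4,interpolation=cv2.INTER_CUBIC))
E
```

```text
top tower 1142 ((0.5099697113037109, 0.23519091308116913), (0.12067592889070511, 0.16045522689819336), 85.47511291503906) [0.027 0.035 0.058]
top tower 191 ((0.5095610022544861, 0.23476259410381317), (0.1197575032711029, 0.15955933928489685), 85.47511291503906) [0.046 0.055 0.063]
top arm 175 [ 0.548 -0.05   0.233] [-0.212  0.537]
head 403 [0.519 0.074 0.224] [0.478 0.03  0.205] [0.558 0.114 0.247]
top jar 0.055 159 [0.476 0.077] [0.449 0.033 0.055] [0.527 0.129 0.07 ] ((0.49581077694892883, 0.08056361973285675), (0.08370526134967804, 0.08160150796175003), 77.65013122558594)
top jar 0.085 79 [0.481 0.078] [0.469 0.051 0.087] [0.498 0.11  0.103] ((0.48268768191337585, 0.07979974150657654), (0.02781473472714424, 0.058491598814725876), 2.244642734527588)
scene tower 486 ((0.5133727788925171, 0.23604395985603333), (0.11459649354219437, 0.16279125213623047), 85.2083969116211) [0.031 0.034 0.057]
scene tower 86 ((0.5144778490066528, 0.23545558750629425), (0.1136084571480751, 0.15875451266765594), 85.2083969116211) [0.049 0.056 0.059]
scene arm 252 [ 0.555 -0.05   0.23 ] [-0.213  0.544]
head 432 [0.541 0.074 0.222] [0.506 0.03  0.205] [0.563 0.115 0.241]
scene jar 0.055 316 [0.52  0.083] [0.452 0.033 0.056] [0.552 0.13  0.07 ] ((0.5015188455581665, 0.0810496062040329), (0.08551336824893951, 0.0895831286907196), 79.0641098022461)
scene jar 0.085 240 [0.506 0.081] [0.472 0.05  0.085] [0.532 0.11  0.1  ] ((0.5022577047348022, 0.08087864518165588), (0.058920860290527344, 0.05901414528489113), 71.02244567871094)
```

View pics/c1.png

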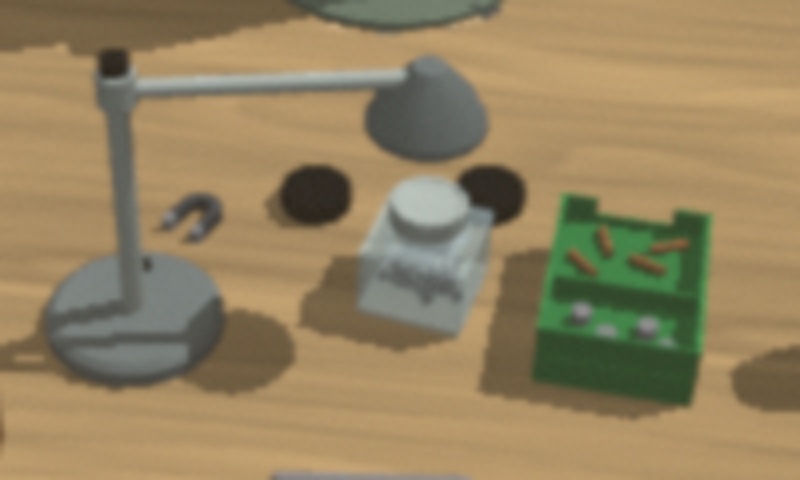

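The crop shows the jar rotated slightly relative to the tower, and the tube and shade are well resolved. I'll swing the lamp arm away from the robot (clockwise), pushing the tube with closed fingers.

Request:
{"op": "drive_tool", "data": {
  "rows": [
    [[35,-34,3],0],
    [[76,-73,6],0],
    [[117,-113,9],0],
    [[158,-153,12],0],
    [[199,-193,15],0],
    [[240,-233,18],0],
    [[281,-273,21],0],
    [[322,-313,25],0],
    [[363,-353,30],0],
    [[390,-380,32],0],
    [[405,-394,32],0],
    [[405,-394,32],0]
  ],
  "jaw": 0,
  "force": 60
}}

```text
t: 2.3
position: [0.4654, -0.0325, 0.1993]
ee_rot: [[0.901, 0.433, 0.0], [0.433, -0.901, 0.0], [0.0, -0.0, -1.0]]
contact_force: [-1.1, -1.2, 0.0]
opening: 0.0
gripper_force: 0.0
```

```bash
python3 - <<'E'
from h import *
np.set_printoptions(precision=3,suppress=True)
s=monitor.get_obs();print(s["t"],s["position"],s["ee_rot"],s["qpos"],s["contact_force"])
R=np.array(s["ee_rot"]);p=np.array(s["position"])
piv=np.array([.572,-.142]);r=.12
for a in range(102,5,-8):
    t=np.radians(a);c=piv+r*np.array([np.cos(t),np.sin(t)])+.025*np.array([-np.sin(t),np.cos(t)])
    print(a,c,np.round(R.T@(np.r_[c,.2]-p)*1000))
E
```

```text
2.3 [ 0.465 -0.032  0.199] [[ 0.901  0.433  0.   ]
 [ 0.433 -0.901  0.   ]
 [ 0.    -0.    -1.   ]] [ 0.143  0.323 -0.247  2.028  0.108  0.802 -1.289] [-1.093 -1.24   0.016]
102 [ 0.523 -0.03 ] [53. 22. -1.]
94 [ 0.539 -0.024] [70. 24. -1.]
86 [ 0.555 -0.021] [86. 28. -1.]
78 [ 0.572 -0.019] [102.  35.  -1.]
70 [ 0.59  -0.021] [117.  43.  -1.]
62 [ 0.606 -0.024] [130.  54.  -1.]
54 [ 0.622 -0.03 ] [142.  66.  -1.]
46 [ 0.637 -0.038] [152.  80.  -1.]
38 [ 0.651 -0.048] [160.  95.  -1.]
30 [ 0.663 -0.06 ] [166. 111.  -1.]
22 [ 0.674 -0.074] [170. 128.  -1.]
14 [ 0.682 -0.089] [171. 145.  -1.]
6 [ 0.689 -0.105] [170. 162.  -1.]
```

Request:
{"op": "drive_tool", "data": {
  "rows": [
    [[45,18,-1],0],
    [[58,22,-1],0],
    [[70,24,-1],0],
    [[86,28,-1],0],
    [[102,35,-1],0],
    [[117,43,-1],0],
    [[130,54,-1],0],
    [[142,66,-1],0],
    [[152,80,-1],0],
    [[160,95,-1],0],
    [[166,111,-1],0],
    [[166,111,-1],0]
  ]
}}

```text
t: 3.8
position: [0.6625, -0.0636, 0.2]
ee_rot: [[0.903, 0.43, -0.0], [0.43, -0.903, -0.0], [-0.0, 0.0, -1.0]]
contact_force: [-0.2, 0.1, 0.3]
opening: 0.0003
gripper_force: 0.0
```

Request:
{"op": "drive_tool", "data": {
  "rows": [
    [[3,11,0],0],
    [[5,21,0],0],
    [[5,29,0],0],
    [[5,36,0],0],
    [[5,36,0],0]
  ]
}}

```text
t: 4.42
position: [0.6828, -0.0935, 0.2002]
ee_rot: [[0.903, 0.43, 0.0], [0.43, -0.903, -0.0], [0.0, 0.0, -1.0]]
contact_force: [0.9, 0.1, -0.7]
opening: 0.0
gripper_force: 0.0
```

```bash
python3 - <<'E'
from h import *
np.set_printoptions(precision=3,suppress=True)
s=monitor.get_obs();print(s["t"],s["position"],s["qpos"],s["contact_force"])
for n in ("top",):
    ci=camera_info(n);im,d=capture(n);cv2.imwrite(f"pics/{n}1.png",cv2.resize(im[100:300,180:500],None,fx=2.5,fy=2.5))
    for l in("lamp_head","jar_mouth","cap"):
        for r in models.mark_of(n,l)[:3]: print(l,r["score"],at_z(ci,r["location"],{"lamp_head":.227,"cap":.076}.get(l,.0885))[0])
E
```

```text
4.425 [ 0.683 -0.094  0.2  ] [ 0.173  0.661 -0.202  1.435  0.142  1.06  -1.183] [ 0.875  0.051 -0.727]
jar_mouth 0.57 [0.505 0.067 0.089]
cap 0.58 [0.489 0.067 0.076]
cap 0.54 [0.374 0.109 0.076]
```

View pics/top1.png

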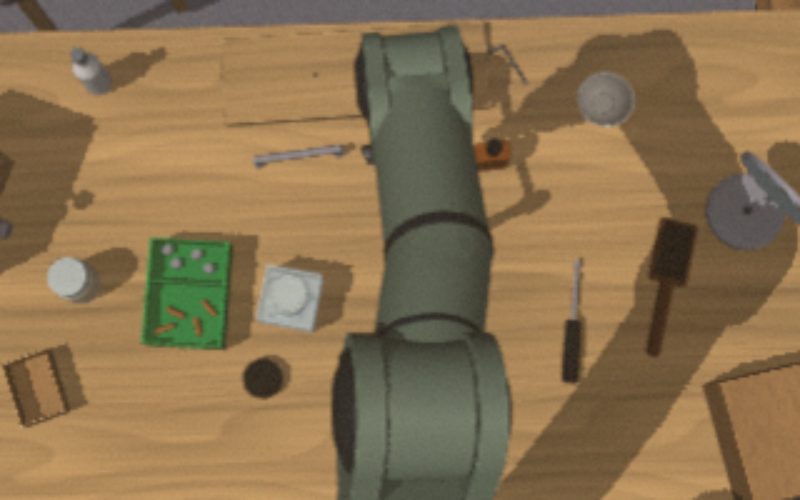

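The lamp swung clear, with the shade's edge now at crop (367,153), and the jar at crop (290,296) is fully visible. I'll refine the jar and tower from this view before moving over the jar.

```bash
cat > fit.py <<'E'
from h import *
np.set_printoptions(precision=4,suppress=True)
def fit(n):
    ci=camera_info(n);im,d=capture(n);P=cloud(ci,d);hsv=cv2.cvtColor(im,cv2.COLOR_BGR2HSV);ok=d>0
    g=ok&(hsv[...,0]>45)&(hsv[...,0]<80)&(hsv[...,1]>110)
    def rect(q,l): 
        if len(q)>5: print(n,l,len(q),cv2.minAreaRect(q[:,:2].astype(np.float32)),"mean",q.mean(0))
    Z=P[...,2];box=(abs(P[...,0]-.5)<.09)&(P[...,1]>.0)&(P[...,1]<.19)
    rect(P[g&(Z>.045)&(Z<.07)&(abs(P[...,0]-.51)<.11)&(abs(P[...,1]-.235)<.1)],"tower")
    rect(P[ok&~g&(Z>.058)&(Z<.07)&box],"body")
    rect(P[ok&~g&(Z>.088)&(Z<.103)&box],"cap")
    return im
if __name__=="__main__": fit("top");fit("scene")
E
python3 fit.py
```

```text
top tower 187 ((0.5096717476844788, 0.23517808318138123), (0.11974077671766281, 0.1600983440876007), 85.2025146484375) mean [0.5197 0.2202 0.055 ]
top body 236 ((0.49768221378326416, 0.08014068007469177), (0.08398155868053436, 0.0837777629494667), 77.49679565429688) mean [0.4953 0.0791 0.0644]
top cap 198 ((0.4975329637527466, 0.08079841732978821), (0.059224460273981094, 0.05625476688146591), 89.76055908203125) mean [0.4969 0.0806 0.0953]
scene tower 62 ((0.5158831477165222, 0.2340637743473053), (0.11447475105524063, 0.1541518270969391), 88.04353332519531) mean [0.5403 0.2208 0.0556]
scene body 308 ((0.5181884169578552, 0.10925179719924927), (0.15288889408111572, 0.14071039855480194), 89.23986053466797) mean [0.5191 0.0856 0.0643]
scene cap 229 ((0.5027186870574951, 0.07977475225925446), (0.060770656913518906, 0.05834387615323067), 5.259579658508301) mean [0.5041 0.0812 0.0948]
```

Request:
{"op": "drive_tool", "data": {
  "rows": [
    [[-15,-20,-10],0],
    [[-40,-50,-30],0],
    [[-70,-95,-50],0],
    [[-90,-140,-50],0],
    [[-101,-190,-50],0],
    [[-105,-225,-50],0],
    [[-105,-240,-50],0],
    [[-105,-240,-50],0]
  ],
  "jaw": 85
}}

```text
t: 5.72
position: [0.4847, 0.0789, 0.2505]
ee_rot: [[0.902, 0.432, 0.001], [0.432, -0.902, 0.0], [0.0, 0.0, -1.0]]
contact_force: [0.7, -0.4, -0.2]
opening: 0.0849
gripper_force: 0.0
```

```bash
python3 - <<'E'
from fit import *
s=monitor.get_obs();print(s["t"],s["position"],s["ee_rot"],s["qpos"],s["opening"])
im=fit("wrist");cv2.imwrite("pics/w1.png",im);ci=camera_info("wrist")
for l in("jar_mouth","cap","jar"):
    for r in models.mark_of("wrist",l)[:2]: print(l,r["score"],r["location"],at_z(ci,r["location"],{"jar":0,"cap":.076}.get(l,.0885))[0])
ci=camera_info("top");capture("top")
for r in models.mark_of("top","lamp_head")[:2]: print(r["score"],at_z(ci,r["location"],.227))
E
```

```text
5.725 [0.4847 0.0789 0.2505] [[ 0.9017  0.4323  0.0005]
 [ 0.4323 -0.9017  0.    ]
 [ 0.0005  0.0002 -1.    ]] [-0.0433  0.2973 -0.2952  1.9106  0.1053  0.948  -1.5115] 0.08486379049912589
wrist tower 3203 ((0.5131920576095581, 0.23569419980049133), (0.12102952599525452, 0.15984351933002472), 85.05229949951172) mean [0.5141 0.2361 0.0537]
wrist body 3086 ((0.5003835558891296, 0.08007526397705078), (0.08415816724300385, 0.08364112675189972), 77.71306610107422) mean [0.5081 0.0844 0.0636]
wrist cap 2881 ((0.5009620189666748, 0.08049187064170837), (0.05889054760336876, 0.058964118361473083), 68.65341186523438) mean [0.5016 0.0809 0.0943]
cap 0.81 [322.4, 161.0] [0.5021 0.0814 0.076 ]
cap 0.69 [357.9, 244.1] [0.434  0.0042 0.076 ]
0.92 [[ 0.7841 -0.0966  0.227 ]]
0.4 [[0.6658 0.0618 0.227 ]]
```

View pics/w1.png

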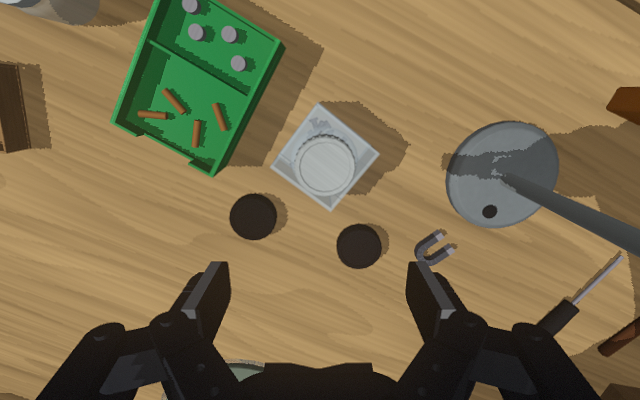

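The wrist view shows the metal cap at (325,165), the tower at (200,80) and two black caps left alone at (253,216) and (358,246). The cap is at about (0.501, 0.0805), and the jar needs about 7.3° anticlockwise to be square. Descending.

Request:
{"op": "drive_tool", "data": {
  "rows": [
    [[15,5,20],0],
    [[15,5,60],0],
    [[15,5,100],0],
    [[15,5,135],0],
    [[15,5,160],0],
    [[15,5,178],0],
    [[15,5,187],0],
    [[15,5,187],0],
    [[15,5,187],0]
  ]
}}

```text
t: 7.15
position: [0.5006, 0.0805, 0.0639]
ee_rot: [[0.902, 0.431, 0.001], [0.431, -0.902, 0.0], [0.001, 0.0, -1.0]]
contact_force: [0.8, 0.4, -0.2]
opening: 0.0852
gripper_force: 0.0
```

Request:
{"op": "drive_tool", "data": {
  "rows": [
    [[0,0,0],0],
    [[0,0,0],0],
    [[0,0,0],0],
    [[0,0,0],0],
    [[0,0,0],0],
    [[0,0,0],0],
    [[0,0,0],0],
    [[0,0,0],0]
  ],
  "jaw": 50,
  "force": 80
}}

```text
t: 8.15
position: [0.5005, 0.0805, 0.0642]
ee_rot: [[0.902, 0.431, 0.001], [0.431, -0.902, -0.0], [0.001, 0.0, -1.0]]
contact_force: [-3.0, -2.1, 14.8]
opening: 0.0584
gripper_force: 81.9
```

```bash
python3 - <<'E'
from fit import *
s=monitor.get_obs();R=np.array(s["ee_rot"]);print(s["t"],s["position"],np.degrees(np.arctan2(R[1,0],R[0,0])),s["qpos"],s["opening"],s["contact_force"],s["ft_torque"])
im=fit("wrist");cv2.imwrite("pics/w2.png",im)
th=np.radians(85.1);ty=np.array([np.cos(th),np.sin(th)]);tx=np.array([ty[1],-ty[0]])
dc=np.array([.513,.2357]);dj=np.array(s["position"])[:2]-dc
print("cap in tower",dj@tx,dj@ty)
m=ty*(-.102-dj@ty)*1000;print("slide tool mm",R[:2,:2].T@m)
E
```

```text
8.15 [0.5005 0.0805 0.0642] 25.53175854907843 [-0.1112  0.6    -0.2207  2.0257  0.2437  0.5393 -1.6295] 0.058371578504715575 [-3.0421 -2.0779 14.7529] [-0.1988  0.7574 -0.0406]
wrist tower 8353 ((0.5110198855400085, 0.2200045883655548), (0.08979598432779312, 0.1610179841518402), 85.2178955078125) mean [0.5138 0.1894 0.0531]
wrist body 9152 ((0.5003682374954224, 0.08088359236717224), (0.0844031497836113, 0.08445963263511658), 77.650634765625) mean [0.5253 0.0912 0.0639]
wrist cap 15211 ((0.5024017095565796, 0.0847863033413887), (0.06918923556804657, 0.06144782900810242), 79.07597351074219) mean [0.5039 0.0825 0.0943]
cap in tower 0.0008189367405651697 -0.1556940734207058
slide tool mm [ 27.1967 -46.2968]
```

View pics/w2.png

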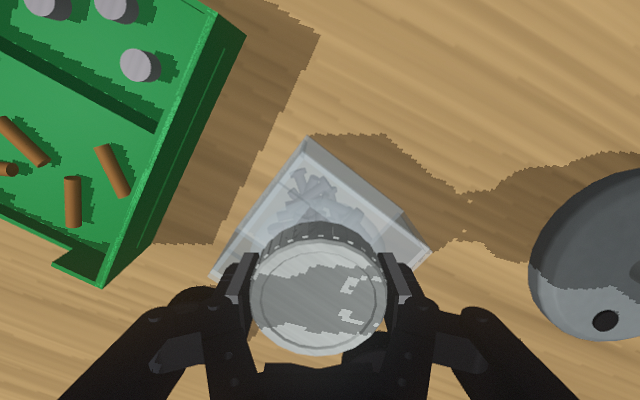

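The fingers hold the metal cap at (317,300), opening 58 mm. The closing swing presses down by about 15 N, so I'll relieve most of that before sliding.

Request:
{"op": "drive_tool", "data": {
  "rows": [
    [[0,0,-0.3],0],
    [[0,0,-0.3],0],
    [[0,0,-0.3],0]
  ]
}}

```text
t: 8.57
position: [0.5005, 0.0805, 0.0643]
ee_rot: [[0.902, 0.431, 0.001], [0.431, -0.902, 0.0], [0.001, 0.0, -1.0]]
contact_force: [-1.9, 0.2, 10.1]
opening: 0.0582
gripper_force: 84.0
```

Request:
{"op": "drive_tool", "data": {
  "rows": [
    [[1,-2,-0.4],-1],
    [[4,-6,-0.4],-3],
    [[7,-12,-0.4],-5],
    [[10,-18,-0.4],-7],
    [[14,-24,-0.4],-7],
    [[17,-29,-0.4],-7],
    [[20,-34,-0.4],-7],
    [[22,-38,-0.4],-7],
    [[24,-41,-0.4],-7],
    [[24,-41,-0.4],-7]
  ]
}}

```text
t: 9.82
position: [0.5045, 0.1283, 0.0643]
ee_rot: [[0.842, 0.539, 0.001], [0.539, -0.842, 0.0], [0.001, 0.0, -1.0]]
contact_force: [-0.9, -0.5, 6.9]
opening: 0.0581
gripper_force: 86.1
```

```bash
python3 - <<'E'
from fit import *
s=monitor.get_obs();R=np.array(s["ee_rot"]);print(s["t"],s["position"],np.degrees(np.arctan2(R[1,0],R[0,0])),s["opening"],s["contact_force"],s["ft_torque"])
im=fit("wrist");cv2.imwrite("pics/w3.png",im);fit("top")
th=np.radians(85.1);ty=np.array([np.cos(th),np.sin(th)]);tx=np.array([ty[1],-ty[0]])
dj=np.array(s["position"])[:2]-np.array([.513,.2357]);print("cap in tower",dj@tx,dj@ty, R[:2,:2].T@ty)
E
```

```text
9.825 [0.5045 0.1283 0.0643] 32.62277993874814 0.05805628191914353 [-0.9236 -0.4601  6.9277] [-0.1542  0.1186 -0.0046]
wrist tower 11806 ((0.5126355290412903, 0.236571803689003), (0.12108056992292404, 0.16087815165519714), 85.1863021850586) mean [0.5138 0.238  0.0531]
wrist body 9159 ((0.5043075680732727, 0.12847483158111572), (0.08470965176820755, 0.08462317287921906), 84.60717010498047) mean [0.5278 0.1419 0.0639]
wrist cap 15179 ((0.5059171915054321, 0.1327124387025833), (0.06913311779499054, 0.061272576451301575), 86.04037475585938) mean [0.5076 0.1306 0.0944]
top tower 79 ((0.5099707841873169, 0.23507961630821228), (0.11886569112539291, 0.15939635038375854), 85.37293243408203) mean [0.5054 0.2643 0.0562]
cap in tower 0.0006581184385597512 -0.1077059007418661 [ 0.6091 -0.7931]
```

View pics/w3.png

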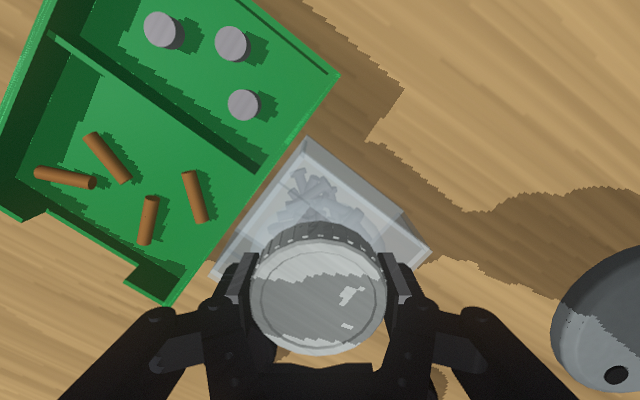

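The jar is parallel to the tower, within 0.6°, with about 6 mm left to go. I'll close the gap gently.

Request:
{"op": "drive_tool", "data": {
  "rows": [
    [[1.2,-1.6,0],0],
    [[2.4,-3.2,0],0],
    [[3.3,-4.3,0],0],
    [[3.7,-4.8,0],0],
    [[3.7,-4.8,0],0]
  ]
}}

```text
t: 10.55
position: [0.505, 0.1338, 0.0644]
ee_rot: [[0.843, 0.539, 0.001], [0.539, -0.843, -0.0], [0.0, 0.001, -1.0]]
contact_force: [-0.3, -3.1, 7.5]
opening: 0.0584
gripper_force: 86.2
```

Request:
{"op": "drive_tool", "data": {
  "rows": [
    [[0.4,-0.5,0],0],
    [[0.7,-1.0,0],0],
    [[0.7,-1.0,0],0]
  ]
}}

```text
t: 10.92
position: [0.5051, 0.1342, 0.0644]
ee_rot: [[0.843, 0.538, 0.0], [0.538, -0.843, -0.001], [-0.0, 0.001, -1.0]]
contact_force: [0.8, -9.1, 8.9]
opening: 0.058
gripper_force: 86.3
```

In contact, with about 9 N of bracing force. I'll add a little and start unscrewing, following the 1.5 mm rise.

Request:
{"op": "drive_tool", "data": {
  "rows": [
    [[0.2,-0.3,0],0],
    [[0.2,-0.3,-0.1],-4],
    [[0.2,-0.3,-0.2],-8],
    [[0.2,-0.3,-0.3],-12],
    [[0.2,-0.3,-0.4],-16],
    [[0.2,-0.3,-0.5],-20],
    [[0.2,-0.3,-0.7],-24],
    [[0.2,-0.3,-0.8],-28],
    [[0.2,-0.3,-0.9],-30],
    [[0.2,-0.3,-0.9],-30]
  ]
}}

```text
t: 12.18
position: [0.5048, 0.1355, 0.0652]
ee_rot: [[0.46, 0.888, 0.0], [0.888, -0.46, -0.0], [-0.0, 0.0, -1.0]]
contact_force: [-2.4, -2.4, 7.0]
opening: 0.0586
gripper_force: 86.1
```

```bash
python3 - <<'E'
from fit import *
s=monitor.get_obs();R=np.array(s["ee_rot"]);print(s["t"],s["position"],np.degrees(np.arctan2(R[1,0],R[0,0])),s["qpos"],s["opening"],s["contact_force"],s["ft_torque"])
im=fit("wrist")
E
```

```text
12.175 [0.5048 0.1355 0.0652] 62.63145959544136 [-0.0888  0.6334 -0.3889  1.9778  0.4054  0.6059 -1.2247] 0.05862714056751334 [-2.3808 -2.3959  6.9554] [-0.5532  0.3189  0.1287]
wrist tower 9742 ((0.5124624967575073, 0.23612019419670105), (0.12061747163534164, 0.16181470453739166), 85.11267852783203) mean [0.5042 0.2193 0.0537]
wrist body 8640 ((0.506137490272522, 0.14799469709396362), (0.058182671666145325, 0.08426360040903091), 85.01116180419922) mean [0.5155 0.1617 0.0638]
wrist cap 15240 ((0.5043046474456787, 0.1398666501045227), (0.06121501699090004, 0.06906446814537048), 26.100862503051758) mean [0.5069 0.139  0.0951]
```

The jar stayed square at 85.0° while the cap rose about 0.7 mm, so it is unscrewing. Continuing.

Request:
{"op": "drive_tool", "data": {
  "rows": [
    [[0.4,-0.2,0],0],
    [[0.4,-0.2,-0.1],-4],
    [[0.4,-0.2,-0.2],-8],
    [[0.4,-0.2,-0.3],-12],
    [[0.4,-0.2,-0.4],-16],
    [[0.4,-0.2,-0.5],-20],
    [[0.4,-0.2,-0.9],-25],
    [[0.4,-0.2,-1.2],-30],
    [[0.4,-0.2,-1.5],-35],
    [[0.4,-0.2,-1.5],-39],
    [[0.4,-0.2,-1.5],-39]
  ]
}}

```text
t: 13.6
position: [0.5047, 0.1356, 0.0665]
ee_rot: [[-0.202, 0.979, -0.0], [0.979, 0.202, -0.001], [-0.001, -0.0, -1.0]]
contact_force: [-1.1, -4.6, 5.3]
opening: 0.0584
gripper_force: 86.0
```

```bash
python3 - <<'E'
from fit import *
s=monitor.get_obs();R=np.array(s["ee_rot"]);print(s["t"],s["position"],np.degrees(np.arctan2(R[1,0],R[0,0])),s["qpos"],s["opening"],s["contact_force"],s["ft_torque"])
im=fit("wrist");cv2.imwrite("pics/w4.png",im)
E
```

```text
13.6 [0.5047 0.1356 0.0665] 101.64922645150669 [ 0.0374  0.6642 -0.5658  1.9705  0.5642  0.6674 -0.6843] 0.05836670187330112 [-1.0745 -4.5751  5.3182] [-0.8025  0.3018  0.0403]
wrist tower 10442 ((0.5128301978111267, 0.23217251896858215), (0.11306056380271912, 0.16120359301567078), 85.29246520996094) mean [0.5406 0.2123 0.0533]
wrist body 8727 ((0.5049059391021729, 0.13427945971488953), (0.08548642694950104, 0.08447101712226868), 85.067138671875) mean [0.5017 0.1634 0.0638]
wrist cap 15346 ((0.507449746131897, 0.13950441777706146), (0.06954383105039597, 0.06109674274921417), 47.690528869628906) mean [0.5045 0.1397 0.0962]
```

View pics/w4.png

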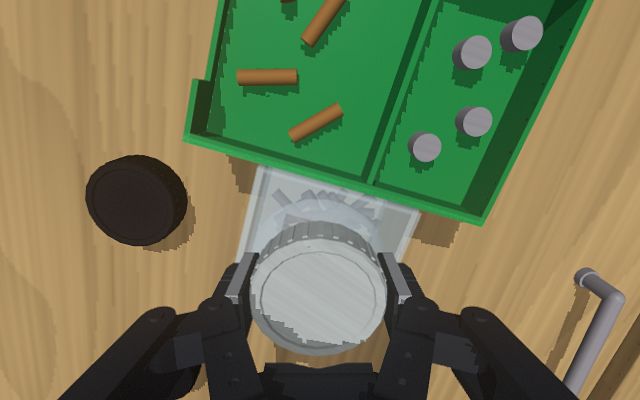

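The jar is flush against the tower, with body corners at (262,168) and (418,212), and the cap is still gripped. It has turned 69° and the torque has dropped off. I'll lift a little and watch for the jar's weight.

Request:
{"op": "drive_tool", "data": {
  "rows": [
    [[0,0,-0.7],0],
    [[0,0,-1.5],0],
    [[0,0,-2.3],0],
    [[0,0,-3],0],
    [[0,0,-3],0]
  ]
}}

```text
t: 14.28
position: [0.5046, 0.1358, 0.0694]
ee_rot: [[-0.2, 0.98, -0.0], [0.98, 0.2, -0.0], [-0.0, -0.0, -1.0]]
contact_force: [-1.5, -4.5, -0.7]
opening: 0.0581
gripper_force: 85.6
```

```bash
python3 - <<'E'
from fit import *
s=monitor.get_obs();print(s["t"],s["position"],s["contact_force"],s["ft_torque"])
im=fit("wrist")
E
```

```text
14.275 [0.5046 0.1358 0.0694] [-1.4621 -4.4566 -0.7272] [-1.0118  0.2918 -0.0095]
wrist tower 10082 ((0.5127853155136108, 0.2325706034898758), (0.11338070780038834, 0.16118623316287994), 85.29820251464844) mean [0.5408 0.2126 0.0533]
wrist body 8695 ((0.5063660740852356, 0.14956410229206085), (0.05503076687455177, 0.0845777690410614), 85.73247528076172) mean [0.5018 0.1631 0.064 ]
wrist cap 15444 ((0.506804347038269, 0.1401197612285614), (0.0679350271821022, 0.062198422849178314), 50.008941650390625) mean [0.5043 0.1403 0.0986]
```

Free: only the cap's weight is on the tool and the jar's shoulder is still at 64 mm. I'll ease off the sideways push and lift to about 20 mm above the rim.

Request:
{"op": "drive_tool", "data": {
  "rows": [
    [[-0.3,0,0],0],
    [[-0.3,0,-1],0],
    [[-0.3,0,-3],0],
    [[-0.3,0,-6],0],
    [[-0.3,0,-10],0],
    [[-0.3,0,-15],0],
    [[-0.3,0,-20],0],
    [[-0.3,0,-24],0],
    [[-0.3,0,-27],0],
    [[-0.3,0,-27],0],
    [[-0.3,0,-27],0]
  ]
}}

```text
t: 15.7
position: [0.5047, 0.1356, 0.0963]
ee_rot: [[-0.2, 0.98, -0.0], [0.98, 0.2, -0.0], [-0.0, -0.0, -1.0]]
contact_force: [-0.4, -0.0, -1.1]
opening: 0.058
gripper_force: 85.6
```

```bash
python3 - <<'E'
from fit import *
s=monitor.get_obs();print(s["t"],s["position"],s["contact_force"],s["gripper_force"],s["opening"])
im=fit("wrist");cv2.imwrite("pics/w5.png",im);ci=camera_info("scene");im,d=capture("scene");P=cloud(ci,d)
m=(d>0)&(abs(P[...,0]-.505)<.045)&(abs(P[...,1]-.134)<.045)
print(np.histogram(P[m][:,2],np.arange(0,.2,.01))[0])
for l in("jar","jar_mouth","lamp_head"):
    for r in models.mark_of("scene",l)[:2]: print(l,r["score"],at_z(ci,r["location"],{"jar":0,"lamp_head":.227}.get(l,.0885))[0])
cv2.imwrite("pics/s5.png",cv2.resize(im[130:270,220:440],None,fx=3.5,fy=3.5))
E
```

```text
15.7 [0.5047 0.1356 0.0963] [-0.3541 -0.0026 -1.0954] 85.58589337393641 0.057998765681787565
wrist tower 7302 ((0.5129161477088928, 0.2350052297115326), (0.1182192862033844, 0.1609310656785965), 85.40937805175781) mean [0.5419 0.2156 0.0534]
wrist body 7871 ((0.5056377649307251, 0.1436711549758911), (0.06659350544214249, 0.08432061225175858), 85.09159851074219) mean [0.5019 0.1589 0.0643]
wrist cap 11 ((0.5043480396270752, 0.1446070671081543), (0.06070990487933159, 0.0029167954344302416), 12.551755905151367) mean [0.5062 0.1455 0.1021]
[ 59  64  57  66  67  75 310  65  49   4  12  47 110  23   8  11  14  13
  22]
jar 0.58 [0.5143 0.137  0.    ]
jar 0.17 [ 0.257  -0.2271  0.    ]
jar_mouth 0.73 [0.6003 0.2286 0.0885]
jar_mouth 0.7 [0.51   0.1331 0.0885]
lamp_head 0.96 [ 0.7762 -0.097   0.227 ]
```

View pics/s5.png

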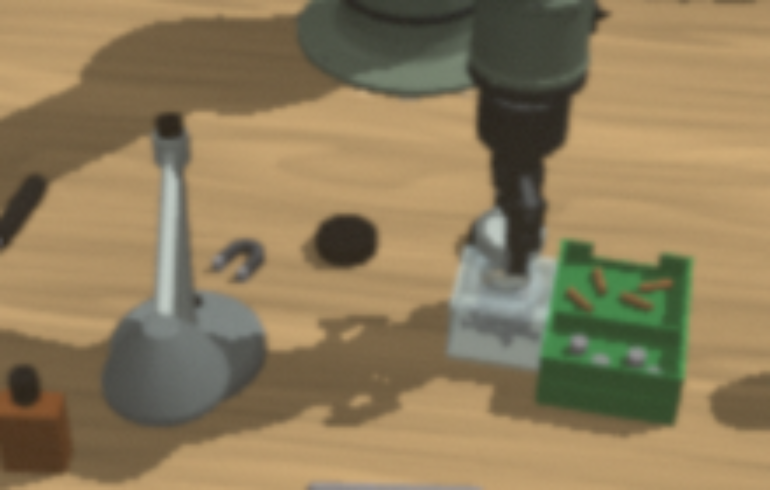

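View pics/w5.png

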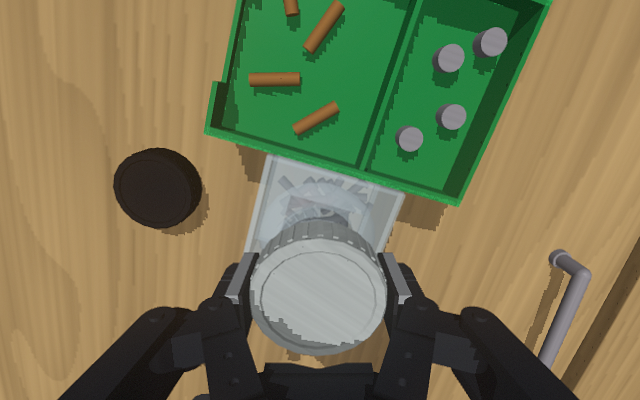

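The scene crop shows the jar standing flush against the tower at (505,310) and the cap held above it at (500,235). The lamp's shade is far off at (180,370). The wrist view confirms the cap is in the fingers at (318,295), with the jar square to the tower below it.

```bash
python3 -c "
from bench import order
print(order.job_done())"
```

```text
the job is handed in; nothing more can be done
None
```

I handed the job in at about 16 s: the lamp is swung clear, the jar is braced square against the tower, and the unscrewed cap is held level roughly 20 mm above the mouth. The hand-in returned no verdict.

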